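# Draw in the sleeve tray and gauge the tube sleeves

## Task

Reach behind the blue tray, hook its tall far lip and drag the tray, with its white sleeves in it, flat along the bench until its near edge rests squarely against the aluminium stop bar. Then set every sleeve on a pin of the gauge block, one to a pin, until all of them are on pins together and each has gone down as far as it will by itself. Finally sort them by the result: sleeves that went all the way down to the block go back in the tray, sleeves that stayed up on the step of the pin go in the shallow cardboard box, every one standing on its end on the floor of its container, with the tray still against the stop.

Things in the scene. Friction and masses are not known exactly. Their poses are not given: they have to be found in the camera images.
- tray: Loose blue tray, 160 (x) by 250 mm (y), 0.5 kg plus sleeves, slides with 2 to 6 N. Origin: centre of underside; x points away from the robot, to the tall lip. Floor 4 mm thick, inside x -76 to +75, y -121 to +121 mm; near and side walls 4 mm thick, 14 mm high. Starts 65 to 105 mm beyond the stop bar, turned up to 0.15 rad to it. Never lift or tip it.
- tray_lip: The far wall of the tray (part of it): 5 mm thick, 250 mm long, top 40 mm above the bench with a rolled edge. Origin at the bottom of the wall, in the middle of its length, 77.5 mm from the tray's origin along the tray's x. The bench behind it is clear.
- lip_top (a point): Middle of the far (outer) face of the tray's lip, 36 mm above the bench, 80 mm along x from the tray's origin.
- tray_near (a point): Middle of the tray's near outer edge, 7 mm above the bench, 80 mm along -x from the tray's origin; this edge must come to rest on the stop bar.
- stop: Aluminium stop bar fixed flat on the bench near the robot: 20 mm (x) by 340 mm (y) by 12 mm high, x pointing away from the robot. Origin at the centre of its underside. It never moves.
- stop_face (a point): Middle of the stop bar's far face (the one that the tray comes to rest on), 10 mm along x from the bar's origin, 6 mm above the bench. Its axes are the bar's.
- gauge: Fixed gauge: aluminium plate 140 x 140 x 12 mm, origin at centre of underside, 4 equal steel pins at x, y = +-40 mm. From the plate up a pin is 15 mm thick for 20 mm, a 2.5 mm cone-shaped step, 10 mm thick for 12 mm, tapered tip ending 52.5 mm above the bench. Wide sleeves slide to the plate (centre 27 mm above the bench), narrow ones stop on the step (centre 48 mm above it).
- pin0 (a point): Foot of a gauge pin, on its axis, at the plate's top (12 mm above the bench). The block's x, y of this pin: -40, -40 mm.
- pin1 (a point): Foot of a gauge pin, on its axis, at the plate's top (12 mm above the bench). The block's x, y of this pin: -40, +40 mm.
- pin2 (a point): Foot of a gauge pin, on its axis, at the plate's top (12 mm above the bench). The block's x, y of this pin: +40, -40 mm.
- pin3 (a point): Foot of a gauge pin, on its axis, at the plate's top (12 mm above the bench). The block's x, y of this pin: +40, +40 mm.
- box: Shallow open cardboard box for rejected sleeves, fixed to the bench: 130 by 130 mm, 18 mm high, walls and floor 4 mm thick (inside 122 by 122 mm). Origin at the centre of its underside.
- sleeve_a_mid (a point): Centre (half-way up) of a white plastic sleeve: a ring 44 mm in outer diameter and 30 mm tall, the same at both ends, bored right through, about 70 g, standing on its end in the tray at the start. Bore either 18 or 13 mm, not told: try it on a pin. Its z is along the bore. Three or four of the five sleeves are present.
- sleeve_b_mid (a point): Centre (half-way up) of a white plastic sleeve: a ring 44 mm in outer diameter and 30 mm tall, the same at both ends, bored right through, about 70 g, standing on its end in the tray at the start. Bore either 18 or 13 mm, not told: try it on a pin. Its z is along the bore. Three or four of the five sleeves are present.
- sleeve_c_mid (a point): Centre (half-way up) of a white plastic sleeve: a ring 44 mm in outer diameter and 30 mm tall, the same at both ends, bored right through, about 70 g, standing on its end in the tray at the start. Bore either 18 or 13 mm, not told: try it on a pin. Its z is along the bore. Three or four of the five sleeves are present.
- sleeve_d_mid (a point): Centre (half-way up) of a white plastic sleeve: a ring 44 mm in outer diameter and 30 mm tall, the same at both ends, bored right through, about 70 g, standing on its end in the tray at the start. Bore either 18 or 13 mm, not told: try it on a pin. Its z is along the bore. Three or four of the five sleeves are present.
- sleeve_e_mid (a point): Centre (half-way up) of a white plastic sleeve: a ring 44 mm in outer diameter and 30 mm tall, the same at both ends, bored right through, about 70 g, standing on its end in the tray at the start. Bore either 18 or 13 mm, not told: try it on a pin. Its z is along the bore. Three or four of the five sleeves are present.
- bottle: Bystander: glass reagent bottle with yellow cap, 56 mm across, 100 mm tall. Leave it alone.
- wellplate: Bystander: clear well plate, 86 by 128 by 21 mm. Leave it alone.
- tipbox: Bystander: blue box of pipette tips with a clear lid, 85 by 120 by 62 mm. Leave it alone.
There are look-alikes about, which are no part of the job. What is shaped like the part that bears sleeve_e_mid but turquoise is not meant. What is shaped like the part that bears sleeve_d_mid but yellow is not meant.

How it is judged:
By the outcome, as a careful person would: the job done as asked, in the order asked, and still so for the second after the job is handed in, with the robot touching nothing.
Of sleeve_a, sleeve_b, sleeve_c, sleeve_d, sleeve_e only 3 to 4 are there at a start; the rules pass over those that are not, and their reading is None.
At some moment in a run one of sleeve_a, sleeve_b, sleeve_c, sleeve_d, sleeve_e may be knocked a few centimetres aside while the robot is not near it.
It also fails if it takes over 210 s, if anything falls off the work surface, if the arm or the gripper's body presses on something with over 40 N, if the wrist force passes 120 N, or if a joint passes its speed limit or range.

## Robot

A 6-joint arm with a two-finger parallel gripper is mounted at the origin on the work surface. World frame = base frame: x ahead of the robot, y to its left, z up, the work surface at z = 0. Lengths are in m, angles in rad, forces in N, time in s.
With the tool pointing down it reaches from about 0.4 to 0.825 m from the base axis. Payload 7 kg.
Tool frame: the origin (TCP) lies on the centre line of the jaws, within the pads' length; the fingertips stand 14 mm ahead of it and the grasp point (between the pads) lies 5 mm behind it; x points along the fingers, z is the direction in which the jaws open and shut, and the axes are right-handed (so a half turn about x gives the same grasp; the last joint's range is limited). The gripper opens to 88 mm and grips with 3 to 60 N. Pads are 19 mm wide; open, the fingers measure 130 mm over their backs; the gripper's body (78 mm by 193 mm) begins 47 mm behind the grasp point.
Start: joints at [-0.841, 0.359, 0.012, 0, -1.224, -0.288], TCP at [0.289, -0.61, 0.241] pointing down, gripper open.
Joint ranges: [-3.07, 3.07], [-1.43, 2.12], [-1.02, 1.25], [-3.03, 1.67], [-3.05, -0], [-3.03, 3.03]. Speed limits (rad/s): [2.39, 2.39, 3.01, 3.14, 3.14, 3.14].

## Interface

Orientations are given as a 3x3 rotation matrix whose columns are the frame's x, y, z axes.
In Python, from workcell import robot gives the robot as it stands.
- The arm moves only by the shell command python3 -m pendant 'ROWS' [OPENING] [FORCE]. ROWS is text: rows parted by semicolons, each of 4 numbers parted by spaces: the shift along the world's x, y, z in mm, then the turn about the world's z in rad. A call has 1 to 5 rows; each row is the pose to reach, as a shift and turn from the pose measured when the call began; what a row does not reach only later rows make up. A row lasts 1/8 s, in which the tool goes at most 62.5 mm and 10.7 degrees, less where a joint would pass 70% of its speed; a pose out of reach is approached as far as the arm can. A call with a gripper value outside its range is refused whole. OPENING is the gripper command: -1 is shut, 1 is fully open, values between are in proportion, set as the call begins (- or left out, the last holds). The fingers move at their own pace and stop on an object; FORCE is the grip in N (left out, the last holds). Time passes only in rows, so rows that repeat a pose let the fingers close. It gives the time, the measured TCP pose, the force and the opening at its end, in the units of the state.
- robot.get_obs(): the state, without advancing time (a new reading comes with each control period).
- robot.capture(name): name is "scene" or "top"; returns a dict with "img" (384x512x3 uint8, red, green, blue), "z_map" (384x512 float32, m along the optical axis (not along the pixel's ray), 0 where there is no reading), "K" (3x3 intrinsics, pixels), "extrinsics" (4x4, takes a point from camera to world coordinates). Camera axes: x right, y down, z forward; pixel columns grow to the right and rows downward; lengths in m; the calibration is good to about 2 mm. A picture is of the moment at which its call begins.
- robot.finish_job(): hands the job in, once; it reports no verdict.
The state is a dict: "clock": time; "qpos": joint angles; "dq": joint speeds; "joint_torque": joint torques, N m; "position": TCP position; "tool_rot": TCP orientation; "force": force on the tool from outside, world axes, zero at the start; "moment": the same for the moment, N m; "gripper_width": opening from 0.0 (shut) to 1.0 (fully open).
Only numpy, scipy, OpenCV 4.12 (cv2) and the standard library are available. Lean on these libraries where they do the work, as an engineer would, in place of code of your own. Each camera call takes 0.05 s, during which the arm holds its last target. There are 200 camera calls.

## Working session

There is one attempt and no reset: what is moved stays moved. The work goes in short steps, Python scripts to look and compute and a shell command to move; the robot and the scene stay as the last step left them, time stands still between calls to the robot, and variables do not carry over. Pictures are saved under pics/ and viewed, about 12 in all and at most 16, crops included, and the job is handed in when it is done.

```bash
mkdir -p pics; ls; cat > h.py <<'E'
from workcell import robot
import numpy as np, cv2
def cap(n,save=None):
    c=robot.capture(n); 
    if save: cv2.imwrite(f'pics/{save}.png',cv2.cvtColor(c['img'],cv2.COLOR_RGB2BGR))
    return c
def world(c):
    z=c['z_map'].astype(float);h,w=z.shape;u,v=np.meshgrid(np.arange(w),np.arange(h));K=c['K']
    P=np.stack([(u-K[0,2])/K[0,0]*z,(v-K[1,2])/K[1,1]*z,z],-1)
    E=c['extrinsics'];W=P@E[:3,:3].T+E[:3,3];W[z==0]=np.nan
    return W
def ray(c,u,v,h):
    K=c['K'];E=c['extrinsics'];d=E[:3,:3]@np.array([(u-K[0,2])/K[0,0],(v-K[1,2])/K[1,1],1]);o=E[:3,3]
    return o+d*(h-o[2])/d[2]
E
python3 - <<'E'
from h import *
a=cap('scene','s0');b=cap('top','t0')
o=robot.get_obs();print(o['clock'],o['position'],o['tool_rot'],o['gripper_width'])
for c in(a,b):print(c['K'],c['extrinsics'])
cv2.imwrite('pics/both.png',cv2.cvtColor(cv2.resize(np.hstack([a['img']]),(800,600)),cv2.COLOR_RGB2BGR))
cv2.imwrite('pics/t0b.png',cv2.cvtColor(cv2.resize(b['img'],(800,600)),cv2.COLOR_RGB2BGR))
E
```

```text
pics
0.1 [ 0.28839005 -0.60982376  0.23971505] [[-7.96969768e-04 -9.04029255e-01 -4.27469849e-01]
 [ 1.29292203e-03 -4.27470559e-01  9.04028346e-01]
 [-9.99998847e-01  1.67798078e-04  1.50952045e-03]] 0.9983951898288761
[[443.1021809    0.         257.49858943]
 [  0.         443.1021809  191.24141903]
 [  0.           0.           1.        ]] [[ 0.76333944  0.51050214 -0.39585408  1.01856103]
 [ 0.64576417 -0.58654228  0.48883207 -0.55915135]
 [ 0.01736467 -0.62877318 -0.77739485  0.90801633]
 [ 0.          0.          0.          1.        ]]
[[392.47438895   0.         255.08409958]
 [  0.         392.47438895 195.54870674]
 [  0.           0.           1.        ]] [[-0.02002068 -0.99743172  0.0687687   0.52545076]
 [-0.99978645  0.01962066 -0.00648749 -0.03251237]
 [ 0.00512154 -0.0688839  -0.99761154  1.09933475]
 [ 0.          0.          0.          1.        ]]
```

View pics/t0b.png

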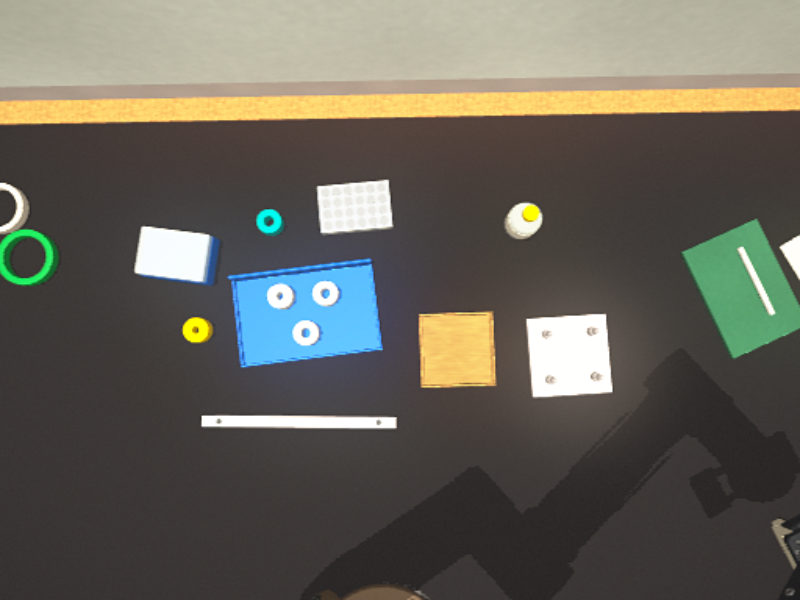

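View pics/both.png

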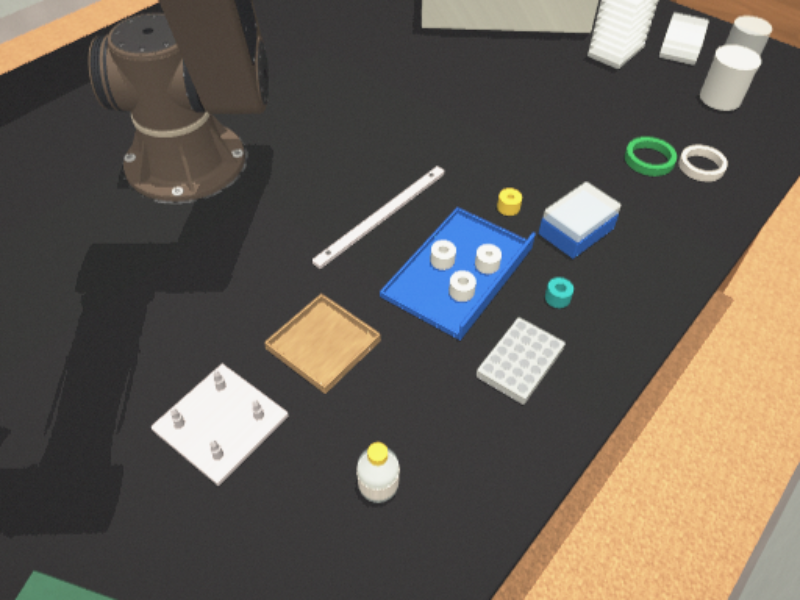

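Top view (800x600): three white sleeves in the tray at (280,296), (325,293), (305,333). The turquoise ring at (269,221) and the yellow one at (197,330) stand outside the tray and are decoys. The stop is at (299,422), the box at (457,349) and the gauge at (568,355).

```bash
cat >> h.py <<'E'
def blobs(c,mask,amin=60):
    n,l,s,ce=cv2.connectedComponentsWithStats(mask.astype(np.uint8));return [(l==i,s[i],ce[i]) for i in range(1,n) if s[i,4]>=amin]
def rect(c,m,h):
    p=np.argwhere(m)[:,::-1]; p=np.array([ray(c,u,v,h)[:2] for u,v in p],np.float32)*1000
    (cx,cy),(w,hh),a=cv2.minAreaRect(p); return round(cx,1),round(cy,1),round(w,1),round(hh,1),round(a,2)
def sleeves(c,hz=None):
    """circles of white rings: fit top face centre; returns world x,y (mm), top height from depth"""
    W=world(c)*1000;im=c['img'].astype(int);hsv=cv2.cvtColor(c['img'],cv2.COLOR_RGB2HSV)
    return W,hsv
E
python3 - <<'E'
from h import *
c=cap('top');W=world(c)*1000;hsv=cv2.cvtColor(c['img'],cv2.COLOR_RGB2HSV);H,S,V=[hsv[...,i].astype(int) for i in range(3)]
k=512/800
blue=(H>95)&(H<120)&(S>120)&(V>60)
for m,s,ce in blobs(c,blue,400): print('blue',s,rect(c,m,14))
white=(S<60)&(V>140)
for m,s,ce in blobs(c,white,60):
    if s[1]<110 : continue
    z=np.nanmedian(W[m][:,2]); print('white',s,np.round(ce,1),'z',round(z,1),rect(c,m,z))
br=(H>8)&(H<25)&(S>80)&(V>80)
for m,s,ce in blobs(c,br,800): print('brown',s,rect(c,m,18))
# profile of the tray/lip heights along column through the lip middle
for u in (165,192,225): 
  print(u,[(v,*np.round(W[v,u]).astype(int)) for v in range(164,182,2)])
# pins: high points over gauge
g=(W[...,2]>40)&(W[...,2]<65)&(W[...,1]<-100)&(W[...,1]>-330)&(W[...,0]<720)
for m,s,ce in blobs(c,g,3): print('pin',s[4],np.round(np.median(W[m],0),1))
cr=c['img'][160:260,120:260];cv2.imwrite('pics/crop1.png',cv2.cvtColor(cv2.resize(cr,None,fx=5,fy=5,interpolation=2),cv2.COLOR_RGB2BGR))
E
```

```text
blue [ 145  165  100   70 4734] (-266.5, -1942.5, 1966.7, 3069.9, 6.08)
white [ 203  115   49   35 1435] [226.6 132. ] z 20.3 (-3976.8, -1259.1, 1565.0, 2302.1, 4.27)
white [  0 117  18  32 264] [  9.4 133.7] z 18.5 (-3738.9, -10918.4, 1421.9, 759.4, 1.41)
white [323 130  24  23 323] [333.2 142.3] z 64.8 (-12603.6, 13617.2, 3377.3, 3892.9, 43.24)
white [  86  145   49   35 1399] [109.9 162. ] z 62.1 (-9386.3, -22240.9, 7113.6, 4856.4, 81.72)
white [499 151  13  28 200] [507.  162.3] z 1.1 (523.6, -23.7, 0.4, 0.9, 86.27)
white [472 158  24  44 210] [483.4 179.4] z 19.4 (-1287.1, 10855.1, 2229.9, 215.4, 22.71)
white [200 180  17  16 193] [208.1 187.4] z 33.8 (-2480.1, -3740.1, 1339.3, 1258.2, 88.88)
white [171 182  18  16 221] [179.4 189.4] z 33.7 (-2351.7, -6105.4, 1420.0, 1253.6, 88.88)
white [ 337  201   55   54 2619] [363.9 227.2] z 12.0 (706.4, 3024.8, 1399.9, 1425.0, 2.62)
white [187 205  18  16 200] [195.5 212.6] z 33.7 (-411.7, -4795.8, 1413.2, 1245.0, 88.87)
white [129 266 125   8 941] [191.1 269.5] z 12.2 (1800.3, -1797.2, 3474.9, 194.2, 88.82)
brown [   0   56  512   24 7918
[... 865 characters left out ...]
p.int64(6)), (176, np.int64(660), np.int64(136), np.int64(3)), (178, np.int64(654), np.int64(136), np.int64(6)), (180, np.int64(648), np.int64(136), np.int64(6))]
225 [(164, np.int64(692), np.int64(44), np.int64(-2)), (166, np.int64(686), np.int64(43), np.int64(0)), (168, np.int64(675), np.int64(41), np.int64(41)), (170, np.int64(674), np.int64(43), np.int64(7)), (172, np.int64(669), np.int64(44), np.int64(2)), (174, np.int64(663), np.int64(44), np.int64(4)), (176, np.int64(658), np.int64(44), np.int64(3)), (178, np.int64(652), np.int64(44), np.int64(2)), (180, np.int64(646), np.int64(44), np.int64(7))]
pin 20 [ 717.9 -259.5   58.3]
pin 11 [ 545.9 -296.7   50.1]
pin 12 [ 466.1 -300.7   50.2]
```

View pics/crop1.png

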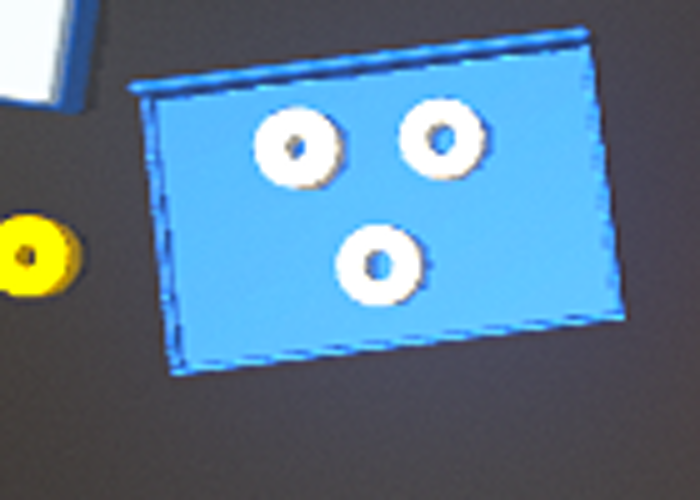

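The crop shows the three white sleeves in the tray. The left bore looks narrow and the other two look wide, and the yellow decoy is outside. My plane height was in the wrong units, so I'll fix that.

```bash
sed -i 's/ray(c,u,v,h)\[:2\]/ray(c,u,v,h\/1000)[:2]/' h.py
cat >> h.py <<'E'
def meas(c=None,only=None):
    c=c or cap('top');W=world(c)*1000;hsv=cv2.cvtColor(c['img'],cv2.COLOR_RGB2HSV);H,S,V=[hsv[...,i].astype(int) for i in range(3)]
    blue=(H>95)&(H<120)&(S>120)&(V>60)
    for m,s,ce in blobs(c,blue,1500): print('tray rect14',rect(c,m,14))
    lip=blue&(W[...,2]>30)&(W[...,2]<50)&(W[...,1]<280)
    lp=W[lip];d=cv2.fitLine(lp[:,:2].astype(np.float32),cv2.DIST_HUBER,0,.1,.1).ravel();print('lip n',len(lp),'mid',d[2:],'ends',lp[:,1].min(),lp[:,1].max(),'yaw',np.arctan(-d[0]/d[1]))
    for m,s,ce in blobs(c,(S<60)&(V>140),60):
        if s[1]<110: continue
        z=np.nanmedian(W[m][:,2]); print('white',s[4],np.round(ce,1),'z',round(z,1),rect(c,m,z))
    return c,W,H,S,V
E
python3 - <<'E'
from h import *
c,W,H,S,V=meas()
for m,s,ce in blobs(c,(H>8)&(H<25)&(S>80)&(V>80),800)[1:]: print('box',rect(c,m,18))
# pins: dark spots on gauge; mask hi points
g=(W[...,2]>20)&(W[...,2]<65)&(W[...,1]<-180)&(W[...,1]>-330)&(W[...,0]<600)
for m,s,ce in blobs(c,g,3): print('pin',s[4],np.round(np.median(W[m],0),1),W[m][:,2].max())
E
```

```text
tray rect14 (592.1, 128.2, 165.5, 258.3, 6.08)
lip n 238 mid [667.1789  131.78903] ends 8.127735027083492 279.80713811549583 yaw 0.10311576
white 1439 [226.6 132. ] z 20.4 (778.5, 36.4, 88.0, 129.5, 4.22)
white 265 [  9.4 133.7] z 18.5 (790.0, 642.9, 88.2, 47.1, 1.41)
white 324 [333.2 142.3] z 64.6 (738.7, -254.2, 54.9, 63.2, 43.24)
white 1399 [109.9 162. ] z 62.3 (693.9, 345.0, 120.9, 82.5, 81.72)
white 201 [507.  162.3] z 1.7 (676.1, -748.1, 34.1, 77.0, 86.27)
white 211 [483.4 179.3] z 19.5 (632.2, -673.8, 131.3, 12.6, 22.6)
white 193 [208.1 187.4] z 33.6 (623.4, 88.4, 43.7, 41.0, 88.89)
white 222 [179.4 189.4] z 33.4 (619.5, 166.0, 46.4, 41.0, 88.88)
white 2621 [363.9 227.2] z 11.9 (507.2, -338.7, 140.4, 142.8, 2.62)
white 200 [195.5 212.6] z 33.8 (556.0, 123.0, 46.1, 40.6, 88.87)
white 940 [191.1 269.5] z 12.3 (400.9, 139.9, 339.5, 19.0, 88.82)
box (521.1, -139.8, 132.1, 132.9, 0.85)
pin 29 [ 546.  -295.2   34.5] 53.71791775338885
pin 34 [ 466.2 -299.1   35.5] 55.379676926289314
```

```bash
python3 -m pendant '27 49 0 -0.02; 54 98 0 -0.04; 81 147 0 -0.07; 108 197 0 -0.09; 135 247 0 -0.11' 1; python3 -m pendant '27 49 0 -0.02; 54 98 0 -0.04; 81 147 0 -0.07; 108 197 0 -0.09; 135 247 0 -0.11';python3 -m pendant '27 49 0 -0.02; 54 98 0 -0.04; 81 147 0 -0.07; 108 197 0 -0.09; 134 248 0 -0.11'
python3 -c "
from h import *
o=robot.get_obs();print(o['position'],np.arctan2(o['tool_rot'][1,2],o['tool_rot'][0,2])-np.pi/2)"
```

```text
clock: 0.82
position: [0.424, -0.3613, 0.24]
tool_rot: [[-0.0, -0.946, -0.325], [0.001, -0.325, 0.946], [-1.0, -0.0, 0.001]]
force: [0.6, 0.0, -0.2]
gripper_width: 0.997
clock: 1.45
position: [0.5596, -0.1124, 0.2402]
tool_rot: [[0.0, -0.976, -0.219], [0.001, -0.219, 0.976], [-1.0, -0.0, 0.001]]
force: [0.1, -0.8, -0.4]
gripper_width: 0.999
clock: 2.08
position: [0.6942, 0.1372, 0.24]
tool_rot: [[0.0, -0.994, -0.11], [0.001, -0.11, 0.994], [-1.0, -0.0, 0.001]]
force: [1.2, -0.7, 0.8]
gripper_width: 0.999
[0.69420749 0.13719669 0.23998143] 0.10978054523368908
```

```bash
python3 -m pendant '0 0 -55 0; 0 0 -110 0; 0 0 -165 0; 0 0 -205 0; 0 0 -218 0'; python3 - <<'E'
from h import *
b=cap('scene');cv2.imwrite('pics/s1.png',cv2.cvtColor(cv2.resize(b['img'][110:230,200:380],(750,500)),cv2.COLOR_RGB2BGR));o=robot.get_obs();print(o['position'],o['force'])
E
```

```text
clock: 2.7
position: [0.6925, 0.1365, 0.0188]
tool_rot: [[-0.005, -0.994, -0.109], [-0.001, -0.109, 0.994], [-1.0, 0.005, -0.001]]
force: [0.1, -0.7, 0.3]
gripper_width: 1.006
[0.69283037 0.13663298 0.01881033] [-0.12349225 -0.58506951 -0.87158467]
```

View pics/s1.png

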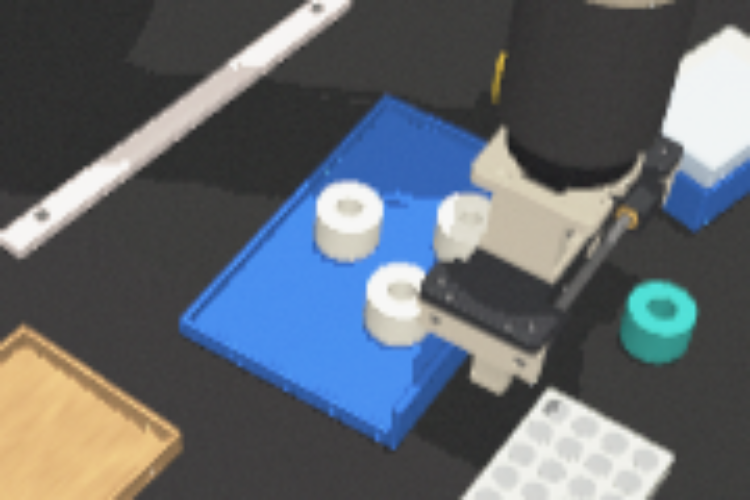

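```bash
python3 -m pendant '-5 0 2 0; -9 0 2 0; -14 0 2 0; -19 0 2 -0.01; -25 0 2 -0.02';python3 -m pendant '-7 0 0 -0.012; -14 0 0 -0.024; -21 0 0 -0.036; -28 0 0 -0.048; -34 0 0 -0.06';python3 -m pendant '-7 0 0 -0.012; -14 0 0 -0.024; -21 0 0 -0.036; -27 0 0 -0.046; -32 0 0 -0.05'; python3 - <<'E'
from h import *
c,*_=meas();o=robot.get_obs();print(o['position'],o['force'])
E
```

```text
clock: 3.38
position: [0.67, 0.1372, 0.0227]
tool_rot: [[0.001, -0.996, -0.09], [0.0, -0.09, 0.996], [-1.0, -0.001, 0.0]]
force: [5.5, -0.6, 0.8]
gripper_width: 0.999
clock: 4.0
position: [0.6366, 0.1375, 0.0235]
tool_rot: [[0.003, -1.0, -0.03], [0.001, -0.03, 1.0], [-1.0, -0.004, 0.001]]
force: [5.7, -0.5, -0.0]
gripper_width: 0.998
clock: 4.62
position: [0.6044, 0.1377, 0.0236]
tool_rot: [[0.004, -1.0, 0.02], [0.001, 0.02, 1.0], [-1.0, -0.004, 0.001]]
force: [4.7, 0.5, -1.3]
gripper_width: 1.002
tray rect14 (514.2, 137.3, 250.6, 159.4, 89.03)
lip n 28 mid [589.4492    29.989286] ends 9.680612435153293 44.76872803714285 yaw 0.021951752
white 1439 [226.6 132. ] z 20.3 (778.6, 36.4, 88.0, 129.5, 4.22)
white 269 [  9.5 133.6] z 18.7 (790.0, 642.8, 88.2, 47.1, 1.41)
white 324 [333.2 142.3] z 65.2 (738.6, -254.1, 54.8, 63.2, 43.24)
white 1215 [107.3 160.8] z 62.1 (694.0, 345.1, 120.8, 82.6, 81.72)
white 202 [507.  162.2] z 1.7 (676.1, -748.1, 34.1, 77.1, 86.27)
white 213 [483.4 179.3] z 19.5 (632.3, -674.0, 131.3, 13.0, 22.91)
white 265 [198.3 191.8] z 175.6 (602.7, 96.9, 35.7, 80.1, 82.62)
white 2623 [363.9 227.2] z 11.9 (507.2, -338.7, 140.3, 142.8, 2.62)
white 147 [ 83.6 222.1] z 437.1 (532.4, 252.2, 63.2, 10.2, 31.04)
white 199 [176.9 216.1] z 33.7 (546.2, 174.5, 46.1, 35.2, 88.86)
white 190 [205.6 217.3] z 33.6 (541.9, 94.8, 43.4, 40.6, 88.86)
white 203 [190. 241.] z 33.3 (479.5, 138.6, 43.2, 43.0, 89.43)
white 921 [191.8 269.4] z 12.1 (400.9, 139.9, 339.6, 19.0, 88.82)
[0.603815   0.13766597 0.0236454 ] [ 2.57461485 -0.32908964 -0.50563261]
```

```bash
python3 -m pendant '-5 0 0 0; -10 0 0 0; -14 0 0 0; -17 0 0 0; -19 0 0 0'; python3 -m pendant '-1 0 0 0; -2 0 0 0; -3 0 0 0; -4 0 0 0; -5 0 0 0'; python3 -m pendant '-1 0 0 0; -2 0 0 0'
```

```text
clock: 5.3
position: [0.5847, 0.1377, 0.0237]
tool_rot: [[0.004, -1.0, 0.02], [0.001, 0.02, 1.0], [-1.0, -0.004, 0.001]]
force: [3.9, 0.4, -1.0]
gripper_width: 1.002
clock: 5.92
position: [0.5821, 0.1377, 0.0244]
tool_rot: [[0.007, -1.0, 0.02], [0.002, 0.02, 1.0], [-1.0, -0.007, 0.002]]
force: [14.0, -5.7, -2.2]
gripper_width: 1.003
clock: 6.18
position: [0.582, 0.1377, 0.025]
tool_rot: [[0.01, -1.0, 0.02], [0.002, 0.02, 1.0], [-1.0, -0.01, 0.002]]
force: [13.7, -4.5, -3.1]
gripper_width: 0.998
```

```bash
python3 -m pendant '-2 0 0 0; -3 0 0 0; -3 0 0 0'; python3 -m pendant '5 0 0 0; 12 0 0 0; 15 0 0 0; 16 0 50 0; 16 0 100 0';python3 -m pendant '20 -30 40 0; 30 -80 60 0; 30 -140 60 0; 30 -200 60 0; 30 -260 60 0'; python3 - <<'E'
from h import *
c,*_=meas(cap('top','t2'));cv2.imwrite('pics/t2c.png',cv2.resize(cv2.imread('pics/t2.png')[160:290,100:400],None,fx=2.66,fy=2.66,interpolation=2))
E
```

```text
clock: 6.55
position: [0.5818, 0.1377, 0.026]
tool_rot: [[0.015, -1.0, 0.021], [0.003, 0.021, 1.0], [-1.0, -0.015, 0.003]]
force: [14.6, -5.2, -1.4]
gripper_width: 0.999
clock: 7.18
position: [0.597, 0.1374, 0.1262]
tool_rot: [[0.012, -1.0, 0.02], [0.001, 0.02, 1.0], [-1.0, -0.012, 0.002]]
force: [0.4, 0.8, -0.2]
gripper_width: 1.001
clock: 7.8
position: [0.6264, -0.1242, 0.1861]
tool_rot: [[0.012, -1.0, 0.02], [0.002, 0.02, 1.0], [-1.0, -0.012, 0.002]]
force: [0.7, 0.6, 0.5]
gripper_width: 0.996
lip n 53 mid [566.1024    33.335293] ends 9.99874849861078 56.10817966382957 yaw -0.02041717
white 603 [226.3 123. ] z 20.4 (803.0, 38.3, 39.0, 129.4, 4.22)
white 273 [  9.5 133.7] z 18.4 (790.1, 643.0, 88.2, 47.1, 1.41)
white 296 [218.9 160. ] z 598.5 (607.5, 10.0, 64.8, 8.6, 6.31)
white 1140 [105.8 161.9] z 62.3 (694.9, 351.9, 106.9, 82.5, 81.72)
white 203 [507.  162.2] z 1.3 (677.6, -748.4, 34.1, 79.9, 86.27)
white 214 [483.4 179.2] z 19.9 (632.3, -673.8, 131.3, 13.0, 22.91)
white 2625 [363.9 227.2] z 11.9 (507.3, -338.7, 140.4, 142.8, 2.61)
white 165 [241.3 270. ] z 12.1 (398.0, 3.1, 65.8, 19.0, 88.82)
```

View pics/t2c.png

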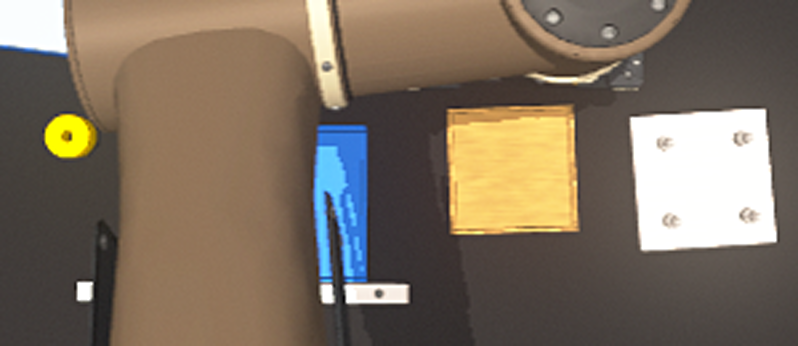

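The arm hides the tray, so I'll swing it clear and measure again.

```bash
python3 -m pendant '-20 -60 0 0; -40 -120 0 0; -60 -180 0 0; -90 -230 0 0; -120 -285 0 0'; python3 - <<'E'
from h import *
c,*_=meas(cap('top','t3'));cv2.imwrite('pics/t3c.png',cv2.resize(cv2.imread('pics/t3.png')[160:290,120:280],None,fx=4.5,fy=4.5,interpolation=2))
o=robot.get_obs();print(o['tool_rot'])
E
```

```text
clock: 8.48
position: [0.507, -0.4115, 0.1855]
tool_rot: [[0.01, -1.0, 0.023], [0.001, 0.023, 1.0], [-1.0, -0.009, 0.001]]
force: [0.8, 0.5, 0.4]
gripper_width: 0.997
tray rect14 (492.6, 139.4, 254.6, 158.9, 88.86)
lip n 255 mid [567.5464   97.51803] ends 9.953534092385953 257.6396735389999 yaw -0.019461589
white 1445 [226.6 132.1] z 20.3 (778.6, 36.4, 88.0, 129.5, 4.22)
white 272 [  9.5 133.6] z 18.1 (790.1, 643.1, 88.3, 47.1, 1.41)
white 327 [333.2 142.3] z 65.6 (738.5, -254.0, 54.8, 63.2, 43.24)
white 1400 [110. 162.] z 62.0 (693.9, 344.9, 121.3, 82.6, 81.72)
white 204 [507.  162.1] z 1.2 (677.6, -748.5, 34.1, 80.0, 86.27)
white 117 [478.7 169.6] z 19.3 (657.8, -663.5, 76.2, 12.7, 23.48)
white 257 [449.  198.1] z 598.2 (552.5, -284.3, 11.2, 61.1, 66.78)
white 444 [343.9 219.3] z 11.8 (521.0, -285.6, 41.7, 108.1, 88.03)
white 221 [176.7 223.6] z 33.8 (527.3, 174.6, 46.1, 40.5, 88.86)
white 191 [205.6 225.4] z 33.8 (521.0, 95.6, 42.2, 43.8, 44.1)
white 205 [190.  249.3] z 33.5 (456.7, 138.8, 43.3, 40.1, 88.84)
white 949 [191.3 269.5] z 12.3 (400.9, 139.9, 339.5, 19.0, 88.82)
[[ 7.85427249e-03 -9.99624502e-01  2.62519652e-02]
 [ 1.59448742e-04  2.62540266e-02  9.99655291e-01]
 [-9.99969142e-01 -7.84737920e-03  3.65595148e-04]]
```

View pics/t3c.png

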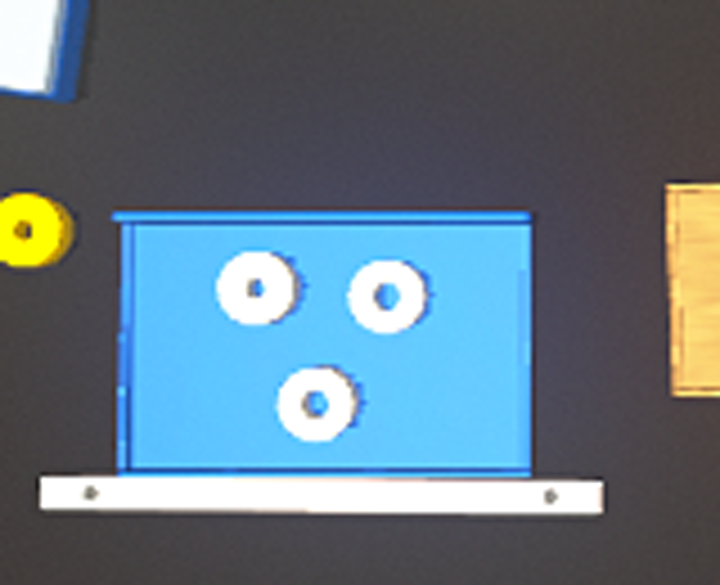

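Tray is square against the stop: yaw -0.0195 against the bar's -0.0206, with the near edge on the bar in the crop at (325,472). Next I'll get precise sleeve centres and the rows to reach them.

```bash
cat >> h.py <<'E'
def rings(c=None):
    c=c or cap('top');W=world(c)*1000;hsv=cv2.cvtColor(c['img'],cv2.COLOR_RGB2HSV)
    w=(hsv[...,1]<60)&(hsv[...,2]>120)&(W[...,2]>26)&(W[...,2]<75)&(W[...,0]<650)&(W[...,0]>400)&(np.abs(W[...,1]+80)<370)
    for m,s,ce in blobs(c,w,70):
        z=np.nanpercentile(W[m][:,2],70);ct=max(cv2.findContours(m.astype(np.uint8),0,1)[0],key=len)
        t=m.astype(np.uint8)*0;cv2.drawContours(t,[ct],-1,1,-1);v,u=np.nonzero(t)
        p=np.array([ray(c,a,b,z/1000)*1000 for a,b in zip(u,v)]);print('ring n',s[4],np.round(ce),'top z',round(z,1),'xy',np.round(p.mean(0)[:2],1),'D',round(2*np.sqrt(len(u)/np.pi)*np.linalg.norm(ray(c,u[0]+1,v[0],z/1000)-ray(c,u[0],v[0],z/1000))*1000,1))
    o=robot.get_obs();R=o['tool_rot'];print('tcp',np.round(o['position']*1000,1),'yaw',round(np.arctan2(R[1,2],R[0,2])-np.pi/2,3),'tilt',R[:2,0].round(3),'w',o['gripper_width'],'t',o['clock'])
    return c
def pins():
    t=.0457;R=np.array([[np.cos(t),-np.sin(t)],[np.sin(t),np.cos(t)]])
    return np.array([507.2,-338.7])+np.array([[-40,-40],[-40,40],[40,-40],[40,40]])@R.T
E
python3 -c "
from h import *
rings();print(pins().round(1))"
```

```text
ring n 193 [177. 224.] top z 35.1 xy [527.2 173.2] D 44.0
ring n 173 [206. 225.] top z 35.0 xy [520.6  95. ] D 43.6
ring n 176 [190. 249.] top z 35.1 xy [457.3 137.8] D 43.8
tcp [ 504.7 -414.2  185.2] yaw -0.028 tilt [0.008 0.001] w 1.0026550862992014 t 8.575
[[ 469.1 -380.5]
 [ 465.4 -300.6]
 [ 549.  -376.8]
 [ 545.3 -296.9]]
```

```bash
python3 -m pendant '-5 55 0 0; -10 110 0 0; -15 166 0 0; -20 221 0 0; -24 276 0 0' 0.34 20; python3 -m pendant '-5 55 0 0; -10 110 0 0; -15 166 0 0; -20 221 0 0; -23 276 0 0'|head -2; python3 -c "
from h import *
o=robot.get_obs();print(o['position'],o['tool_rot'])"
```

```text
clock: 9.2
position: [0.48, -0.1363, 0.1851]
tool_rot: [[0.008, -1.0, 0.028], [0.001, 0.028, 1.0], [-1.0, -0.008, 0.001]]
force: [1.6, 0.8, -0.2]
gripper_width: 0.672
clock: 9.82
position: [0.456, 0.1417, 0.1853]
[0.45597521 0.14168205 0.18525826] [[ 0.00774308 -0.9995885   0.02762024]
 [ 0.001254    0.02763075  0.99961741]
 [-0.99996924 -0.00770548  0.00146743]]
```

```bash
python3 -m pendant '1 -4 -55 0; 1 -4 -110 0; 1 -4 -150 0; 1 -4 -163 0; 1 -4 -163 0'; python3 -m pendant '0 0 0 0; 0 0 0 0; 0 0 0 0; 0 0 0 0; 0 0 0 0' -1 20; python3 -m pendant '0 0 0 0; 0 0 30 0; 0 0 80 0; 0 0 130 0; 0 0 130 0'; python3 - <<'E'
from h import *
b=cap('scene');cv2.imwrite('pics/s4.png',cv2.cvtColor(cv2.resize(b['img'][60:210,180:380],(800,600)),cv2.COLOR_RGB2BGR))
E
```

```text
clock: 10.45
position: [0.4568, 0.1377, 0.0221]
tool_rot: [[0.007, -1.0, 0.027], [0.0, 0.027, 1.0], [-1.0, -0.007, 0.0]]
force: [0.2, 0.1, 1.1]
gripper_width: 0.67
clock: 11.08
position: [0.4576, 0.1383, 0.0235]
tool_rot: [[0.009, -1.0, 0.027], [0.002, 0.027, 1.0], [-1.0, -0.009, 0.002]]
force: [-2.0, 0.1, 8.5]
gripper_width: 0.492
clock: 11.7
position: [0.4597, 0.1396, 0.1577]
tool_rot: [[0.015, -1.0, 0.026], [0.007, 0.027, 1.0], [-1.0, -0.015, 0.007]]
force: [-0.3, 0.6, -0.9]
gripper_width: 0.488
```

View pics/s4.png

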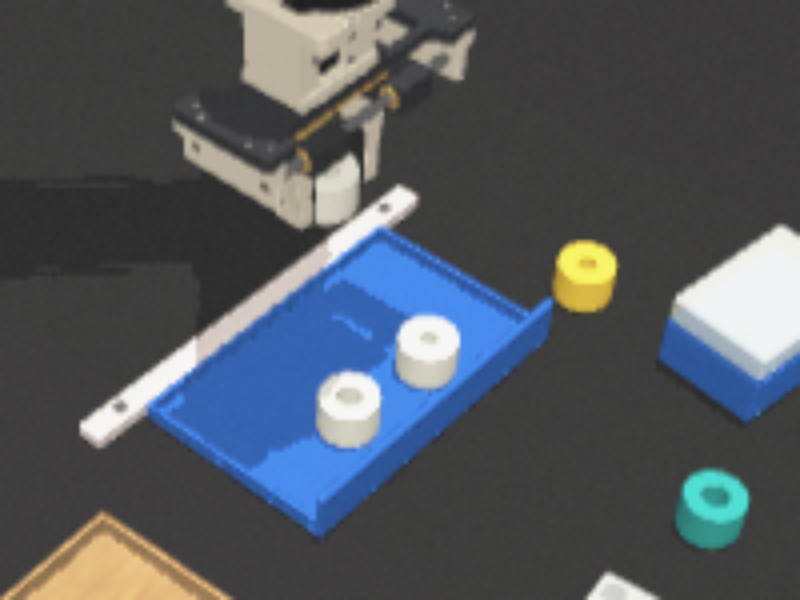

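The sleeve is held and lifted, the other two stand undisturbed in the tray, and the tray has not moved. I'll carry this one to pin0.

```bash
python3 -m pendant '1 -45 0 0; 2 -97 0 0; 3 -149 0 0; 4 -205 0 0; 5 -260 0 0'; python3 -m pendant '1 -52 0 0; 2 -105 0 0; 3 -160 0 0; 4 -215 0 0; 5 -260 0 0; '; python3 -m pendant '0 0 0 0; 0 0 0 0'
```

```text
clock: 12.38
position: [0.4623, -0.1228, 0.1543]
tool_rot: [[0.01, -1.0, 0.027], [0.005, 0.027, 1.0], [-1.0, -0.01, 0.005]]
force: [1.2, 0.1, -0.5]
gripper_width: 0.489
clock: 13.0
position: [0.4662, -0.3845, 0.1524]
tool_rot: [[0.008, -1.0, 0.028], [0.006, 0.028, 1.0], [-1.0, -0.008, 0.006]]
force: [0.9, 0.5, 0.1]
gripper_width: 0.488
clock: 13.25
position: [0.4651, -0.3842, 0.1506]
tool_rot: [[0.005, -1.0, 0.029], [0.008, 0.029, 1.0], [-1.0, -0.005, 0.008]]
force: [0.7, 0.2, -0.3]
gripper_width: 0.491
```

```bash
python3 -m pendant '4 4 -30 0; 4 4 -60 0; 4 4 -72 0; 4 4 -72 0'; python3 - <<'E'
from h import *
b=cap('scene');cv2.imwrite('pics/s5.png',cv2.cvtColor(cv2.resize(b['img'][190:310,50:210],(800,600)),cv2.COLOR_RGB2BGR))
E
```

```text
clock: 13.75
position: [0.4689, -0.3793, 0.0782]
tool_rot: [[0.004, -1.0, 0.028], [0.008, 0.028, 1.0], [-1.0, -0.004, 0.008]]
force: [0.7, -0.7, 0.2]
gripper_width: 0.486
```

View pics/s5.png

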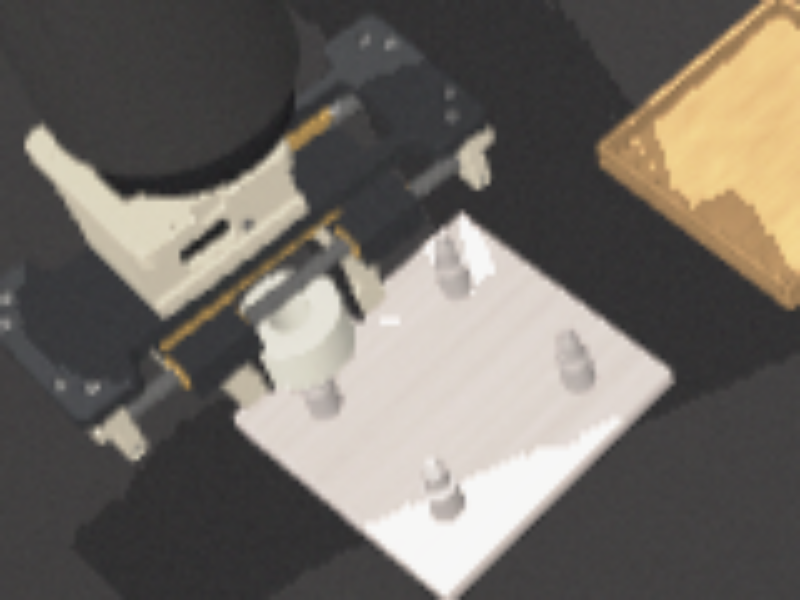

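The sleeve at (305,330) stands right over pin0 at (322,395), so I'll lower it.

```bash
python3 -m pendant '0 -1 -4 0; 0 -1 -8 0; 0 -1 -12 0; 0 -1 -16 0; 0 -1 -20 0'; python3 -m pendant '0 0 0 0; 0 0 0 0'
```

```text
clock: 14.42
position: [0.4694, -0.3809, 0.0588]
tool_rot: [[0.005, -1.0, 0.028], [0.007, 0.029, 1.0], [-1.0, -0.005, 0.008]]
force: [-0.3, -0.5, -1.0]
gripper_width: 0.486
clock: 14.68
position: [0.4695, -0.3809, 0.0588]
tool_rot: [[0.005, -1.0, 0.028], [0.007, 0.028, 1.0], [-1.0, -0.005, 0.008]]
force: [-0.5, 0.7, -0.5]
gripper_width: 0.487
```

```bash
python3 -m pendant '0 0 0 0; 0 0 0 0; 0 0 0 0; 0 0 0 0' 0.34|sed -n 2p; python3 -m pendant '0 0 30 0; 0 0 80 0; 0 0 125 0; 12 50 125 0; 24 110 125 0'|sed -n 2p; python3 -m pendant '5 50 0 0; 10 110 0 0; 15 170 0 0; 18 220 0 0; 20 270 0 0'|sed -n 2p; python3 - <<'E'
from h import *
rings(cap('top','t6'));a=cap('scene','s6')
i=cv2.imread('pics/s6.png');cv2.imwrite('pics/s6c.png',cv2.resize(i[190:310,50:210],(600,450)))
E
```

```text
position: [0.4695, -0.3809, 0.0589]
position: [0.4938, -0.2704, 0.1845]
position: [0.5137, 0.0014, 0.1849]
ring n 227 [383. 241.] top z 42.5 xy [ 470.3 -379.3] D 45.9
tcp [514.5   5.3 185. ] yaw -0.029 tilt [0.009 0.008] w 0.6683864727740252 t 16.475
```

View pics/s6c.png

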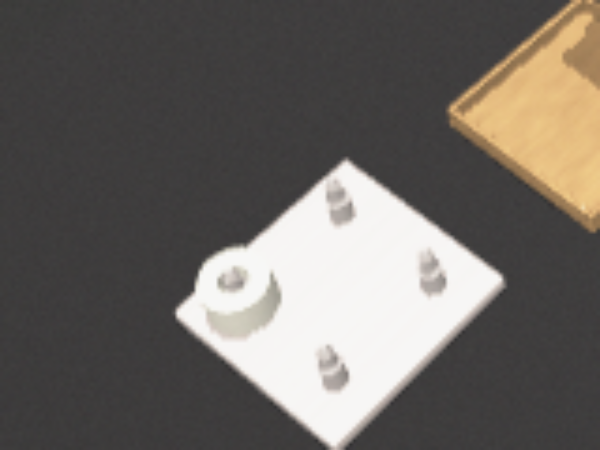

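The first sleeve is all the way down on pin0 (top z 42.5), so it is wide. I'll check the tray sleeves from the scene camera in case one was knocked.

```bash
python3 -c "
from h import *
rings(cap('scene'))"
```

```text
ring n 159 [287. 145.] top z 34.0 xy [528.1 169. ] D 40.7
ring n 156 [267. 160.] top z 34.0 xy [522.3  89.8] D 40.3
ring n 341 [112. 266.] top z 42.1 xy [ 473.8 -385.4] D 46.4
tcp [513.9   1.6 184.7] yaw -0.027 tilt [0.008 0.007] w 0.6677597767652342 t 16.575
```

```bash
python3 -m pendant '3 45 0 0; 7 93 0 0; 7 93 -30 0; 7 93 -80 0; 7 93 -110 0'|sed -n 2p;python3 -m pendant '0 0 0 0; 0 0 0 0'|sed -n 2p
```

```text
position: [0.52, 0.0934, 0.0728]
position: [0.5206, 0.0929, 0.0737]
```

```bash
python3 -m pendant '0 2 -20 0; 0 2 -40 0; 0 2 -52 0; 0 2 -52 0'|sed -n '2p;4p'; python3 -m pendant '0 0 0 0; 0 0 0 0; 0 0 0 0; 0 0 0 0' -1 20; python3 -m pendant '0 0 10 0; 0 0 40 0; 0 0 90 0; 0 0 130 0; 0 0 130 0'; python3 -m pendant '0 -45 0 0; -6 -97 0 0; -12 -149 0 0; -18 -205 0 0; -24 -260 0 0'|sed -n 2p;python3 -m pendant '-5 -40 0 0; -10 -80 0 0; -15 -120 0 0; -20 -130 0 0; -20 -130 0 0'
```

```text
position: [0.5208, 0.0948, 0.022]
force: [0.4, 0.0, 0.0]
clock: 18.45
position: [0.5214, 0.0951, 0.0228]
tool_rot: [[0.008, -1.0, 0.028], [0.007, 0.028, 1.0], [-1.0, -0.008, 0.007]]
force: [-0.3, -0.2, 6.6]
gripper_width: 0.505
clock: 19.08
position: [0.5232, 0.096, 0.1568]
tool_rot: [[0.014, -1.0, 0.028], [0.01, 0.028, 1.0], [-1.0, -0.014, 0.01]]
force: [0.0, 1.0, -1.0]
gripper_width: 0.503
position: [0.4982, -0.1656, 0.1564]
clock: 20.32
position: [0.4773, -0.2957, 0.1558]
tool_rot: [[0.012, -1.0, 0.029], [0.011, 0.029, 1.0], [-1.0, -0.012, 0.011]]
force: [0.4, 0.8, 0.4]
gripper_width: 0.506
```

```bash
python3 -m pendant '-11 -5 -20 0; -11 -5 -50 0; -11 -5 -76 0; -11 -5 -76 0; -11 -5 -76 0'
```

```text
clock: 20.95
position: [0.4671, -0.3002, 0.0807]
tool_rot: [[0.013, -1.0, 0.028], [0.01, 0.028, 1.0], [-1.0, -0.012, 0.011]]
force: [-0.5, 0.1, -0.3]
gripper_width: 0.504
```

```bash
python3 -m pendant '-1 -1 -5 0; -1 -1 -9 0; -1 -1 -14 0; -1 -1 -18 0; -1 -1 -22 0'; python3 -m pendant '0 0 0 0; 0 0 0 0'
```

```text
clock: 21.58
position: [0.4661, -0.3013, 0.0584]
tool_rot: [[0.013, -1.0, 0.028], [0.01, 0.028, 1.0], [-1.0, -0.012, 0.011]]
force: [0.3, -0.1, -0.7]
gripper_width: 0.502
clock: 21.82
position: [0.4661, -0.3013, 0.0584]
tool_rot: [[0.012, -1.0, 0.028], [0.01, 0.028, 1.0], [-1.0, -0.012, 0.011]]
force: [-0.7, 0.5, -0.1]
gripper_width: 0.504
```

```bash
python3 -m pendant '0 0 0 0; 0 0 0 0; 0 0 0 0; 0 0 0 0' 0.34|sed -n '2p;5p'; python3 -m pendant '0 0 30 0; 0 0 80 0; 0 0 125 0; 10 50 125 0; 20 110 125 0'|sed -n 2p; python3 -m pendant '6 50 0 0; 12 110 0 0; 18 170 0 0; 24 220 0 0; 30 270 0 0'|sed -n 2p; python3 -c "
from h import *
rings();rings(cap('scene'))"
```

```text
position: [0.4662, -0.3013, 0.0584]
gripper_width: 0.671
position: [0.4864, -0.1908, 0.1841]
position: [0.5163, 0.0811, 0.1844]
ring n 227 [383. 241.] top z 42.6 xy [ 470.1 -379.2] D 45.9
ring n 219 [354. 243.] top z 42.9 xy [ 466.3 -301. ] D 45.2
tcp [517.8  85.2 184.5] yaw -0.029 tilt [0.016 0.012] w 0.6743849976297992 t 23.625
ring n 157 [287. 145.] top z 33.9 xy [528.2 169.2] D 40.4
ring n 311 [139. 242.] top z 42.0 xy [ 470.2 -307.3] D 46.1
ring n 340 [112. 266.] top z 42.0 xy [ 473.7 -385.5] D 46.4
tcp [517.2  83.  184.3] yaw -0.027 tilt [0.015 0.011] w 0.6702636265405134 t 23.675
```

The second sleeve is also fully down on pin1. Now the third.

```bash
python3 -m pendant '5 45 0 0; 10 90 0 0; 10 90 -30 0; 10 90 -80 0; 10 90 -110 0'|sed -n 2p;python3 -m pendant '0 0 0 0; 0 0 0 0'|sed -n 2,3p
```

```text
position: [0.5262, 0.1722, 0.0723]
position: [0.5268, 0.1721, 0.0732]
tool_rot: [[0.014, -1.0, 0.027], [0.01, 0.027, 1.0], [-1.0, -0.014, 0.01]]
```

```bash
python3 -m pendant '0 1 -20 0; 0 1 -40 0; 0 1 -51 0; 0 1 -51 0'|sed -n '2p;4p'; python3 -m pendant '0 0 0 0; 0 0 0 0; 0 0 0 0; 0 0 0 0' -1 20; python3 -m pendant '0 0 10 0; 0 0 40 0; 0 0 90 0; 0 0 130 0; 0 0 130 0'; python3 -m pendant '0 -45 0 0; 2 -97 0 0; 4 -149 0 0; 6 -205 0 0; 8 -260 0 0'|sed -n 2p;python3 -m pendant '2 -50 0 0; 4 -100 0 0; 7 -160 0 0; 9 -208 0 0; 9 -208 0 0'
```

```text
position: [0.527, 0.1731, 0.0226]
force: [-0.3, 2.0, 0.1]
clock: 25.55
position: [0.5276, 0.1736, 0.0235]
tool_rot: [[0.016, -1.0, 0.026], [0.011, 0.027, 1.0], [-1.0, -0.016, 0.011]]
force: [-0.9, -0.2, 6.0]
gripper_width: 0.501
clock: 26.18
position: [0.5293, 0.1746, 0.1577]
tool_rot: [[0.022, -0.999, 0.026], [0.015, 0.026, 1.0], [-1.0, -0.021, 0.015]]
force: [0.6, -0.3, -0.7]
gripper_width: 0.507
position: [0.5365, -0.0871, 0.1572]
clock: 27.42
position: [0.5444, -0.298, 0.1558]
tool_rot: [[0.019, -0.999, 0.03], [0.015, 0.03, 0.999], [-1.0, -0.018, 0.016]]
force: [0.2, 1.1, -1.0]
gripper_width: 0.504
```

```bash
python3 -m pendant '1 1 -20 0; 1 1 -50 0; 1 1 -76 0; 1 1 -76 0; 1 1 -76 0'|sed -n 2p;  python3 -m pendant '0 0 -5 0; 0 0 -9 0; 0 0 -14 0; 0 0 -18 0; 0 0 -20 0'|sed -n '2p;4p'; python3 -m pendant '0 0 0 0; 0 0 0 0'
```

```text
position: [0.5459, -0.2968, 0.0806]
position: [0.546, -0.2973, 0.0606]
force: [-0.0, -4.0, 1.1]
clock: 28.92
position: [0.5459, -0.2973, 0.0604]
tool_rot: [[0.019, -0.999, 0.029], [0.014, 0.03, 0.999], [-1.0, -0.019, 0.015]]
force: [0.3, -2.8, -1.5]
gripper_width: 0.503
```

```bash
python3 -m pendant '0 0 0 0; 0 0 0 0; 0 0 0 0; 0 0 0 0' 0.34|sed -n '2p;5p'; python3 -m pendant '0 0 30 0; 0 0 80 0; 0 0 125 0; -10 50 125 0; -20 110 125 0'|sed -n 2p; python3 -m pendant '0 50 0 0; 0 90 0 0; 0 90 0 0'|sed -n 2p; python3 - <<'E'
from h import *
rings(cap('top'));a=rings(cap('scene','s7'))
i=cv2.imread('pics/s7.png');cv2.imwrite('pics/s7c.png',cv2.resize(i[190:310,50:210],(600,450)))
E
```

```text
position: [0.5459, -0.2972, 0.0605]
gripper_width: 0.664
position: [0.5258, -0.1866, 0.1859]
position: [0.5258, -0.0943, 0.1864]
ring n 232 [352. 213.] top z 63.3 xy [ 545.3 -294. ] D 45.5
ring n 227 [383. 241.] top z 42.6 xy [ 470.2 -379.2] D 45.9
ring n 221 [354. 243.] top z 42.8 xy [ 466.2 -300.8] D 45.3
tcp [525.8 -95.5 186.3] yaw -0.029 tilt [0.021 0.015] w 0.671065817037234 t 30.475
ring n 305 [139. 242.] top z 41.8 xy [ 469.8 -307. ] D 45.6
ring n 392 [164. 257.] top z 62.3 xy [ 552.3 -302.9] D 49.5
ring n 344 [112. 266.] top z 42.0 xy [ 473.8 -385.5] D 46.5
tcp [525.8 -96.3 186.1] yaw -0.03 tilt [0.021 0.014] w 0.6680901908013767 t 30.525
```

View pics/s7c.png

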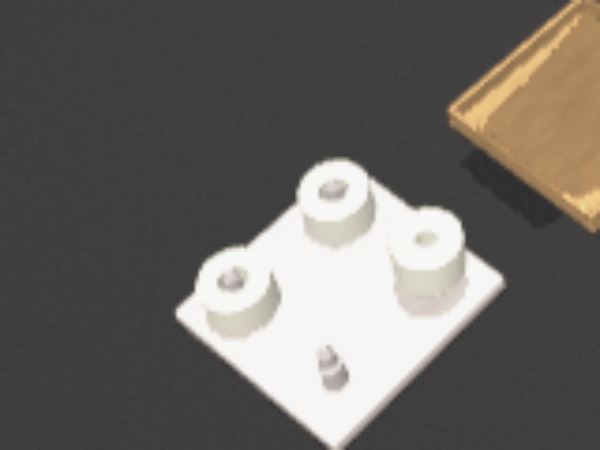

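All three are on pins: pin0 and pin1 are down on the plate (tops 42.6 and 42.8), and pin3 is up on the step (top 63.3). I'll move the narrow one from pin3 to the box first.

```bash
python3 -m pendant '5 -50 0 0; 10 -100 0 0; 15 -150 0 0; 20 -201 0 0; 20 -201 -40 0'|sed -n 2p; python3 -m pendant '0 0 -30 0; 0 0 -65 0; 0 0 -65 0'|sed -n 2p
```

```text
position: [0.5472, -0.3026, 0.1478]
position: [0.5446, -0.3033, 0.0798]
```

```bash
python3 -m pendant '1 6 0 0; 1 6 -15 0; 1 6 -29 0; 1 6 -29 0'|sed -n '2p;4p'; python3 -m pendant '0 0 0 0; 0 0 0 0; 0 0 0 0; 0 0 0 0' -1 15;  python3 -m pendant '0 0 10 0; 0 0 25 0; 0 0 50 0; 0 0 70 0; 0 0 70 0'
```

```text
position: [0.5448, -0.297, 0.0495]
force: [0.0, -0.7, 0.3]
clock: 32.52
position: [0.5449, -0.2971, 0.0497]
tool_rot: [[0.018, -0.999, 0.037], [0.014, 0.037, 0.999], [-1.0, -0.018, 0.015]]
force: [-0.8, -0.5, -0.9]
gripper_width: 0.514
clock: 33.15
position: [0.5463, -0.2974, 0.1227]
tool_rot: [[0.023, -0.999, 0.037], [0.013, 0.037, 0.999], [-1.0, -0.022, 0.014]]
force: [-0.3, 1.2, -0.8]
gripper_width: 0.513
```

```bash
python3 -m pendant '-8 52 0 0; -16 104 0 0; -25 157 0 0; -25 157 -30 0; -25 157 -70 0'|sed -n 2p; python3 -m pendant '0 0 0 0; 0 0 0 0'|sed -n '2p;5p'
```

```text
position: [0.5221, -0.1393, 0.0531]
position: [0.5227, -0.1394, 0.054]
gripper_width: 0.519
```

```bash
python3 -m pendant '-1 0 -10 0; -1 0 -20 0; -1 0 -27 0; -1 0 -30 0; -1 0 -32 0'; python3 -m pendant '0 0 -1 0; 0 0 -1 0'|sed -n '2p;4p'
```

```text
clock: 34.65
position: [0.5219, -0.1395, 0.022]
tool_rot: [[0.027, -0.999, 0.034], [0.013, 0.034, 0.999], [-1.0, -0.026, 0.014]]
force: [-1.7, -1.0, 6.8]
gripper_width: 0.514
position: [0.5221, -0.1397, 0.0215]
force: [-1.0, -1.1, 3.2]
```

Contact with the box floor, so release, rise and look.

```bash
python3 -m pendant '0 0 0 0; 0 0 0 0; 0 0 0 0; 0 0 0 0' 0.34|sed -n '2p;5p'; python3 -m pendant '0 0 20 0; 0 0 60 0; 0 0 110 0; 10 30 150 0; 20 90 150 0'|sed -n 2p; python3 -c "
from h import *
rings();rings(cap('scene'))"
```

```text
position: [0.5221, -0.1397, 0.0215]
gripper_width: 0.67
position: [0.5445, -0.0496, 0.1753]
ring n 227 [383. 241.] top z 42.1 xy [ 470.1 -379.3] D 45.9
ring n 222 [354. 243.] top z 42.8 xy [ 466.4 -300.9] D 45.4
tcp [544.8 -43.7 173.7] yaw -0.033 tilt [0.033 0.014] w 0.6716284522187318 t 36.075
ring n 225 [207. 214.] top z 33.9 xy [ 525.4 -144.5] D 42.4
ring n 308 [139. 242.] top z 41.8 xy [ 469.8 -307.1] D 45.8
ring n 341 [112. 266.] top z 42.1 xy [ 473.7 -385.6] D 46.4
tcp [543.5 -45.7 172.6] yaw -0.03 tilt [0.03  0.014] w 0.6652629432580093 t 36.125
```

```bash
python3 -m pendant '-15 -51 0 0; -31 -102 0 0; -47 -153 0 0; -62 -204 0 0; -77 -255 0 0'|sed -n 2p; python3 -m pendant '0 0 -30 0; 0 0 -80 0; 0 0 -110 0; 0 0 -110 0'|sed -n 2,3p
```

```text
position: [0.4656, -0.3023, 0.1725]
position: [0.4635, -0.302, 0.0601]
tool_rot: [[0.024, -0.999, 0.031], [0.015, 0.031, 0.999], [-1.0, -0.024, 0.016]]
```

```bash
python3 -m pendant '2 1 -10 0; 2 1 -20 0; 2 1 -28 0; 2 1 -28 0'|sed -n '2p;4p'; python3 -m pendant '0 0 0 0; 0 0 0 0; 0 0 0 0; 0 0 0 0' -1 15;  python3 -m pendant '0 0 10 0; 0 0 25 0; 0 0 50 0; 0 0 100 0; 0 0 120 0'
```

```text
position: [0.4652, -0.3009, 0.0317]
force: [0.7, 0.6, -0.1]
clock: 38.25
position: [0.4654, -0.301, 0.032]
tool_rot: [[0.024, -0.999, 0.031], [0.015, 0.031, 0.999], [-1.0, -0.024, 0.016]]
force: [-0.1, 0.1, 2.1]
gripper_width: 0.496
clock: 38.88
position: [0.4665, -0.3013, 0.1562]
tool_rot: [[0.029, -0.999, 0.03], [0.014, 0.031, 0.999], [-0.999, -0.028, 0.015]]
force: [0.8, 0.1, -1.1]
gripper_width: 0.502
```

```bash
python3 -m pendant '2 50 0 0; 5 100 0 0; 8 150 0 0; 10 200 0 0; 12 241 0 0'|sed -n 2p; python3 -m pendant '2 48 0 0; 5 96 0 0; 8 144 0 0; 10 192 0 0; 12 240 0 0'|sed -n 2p;python3 -m pendant '0 0 -40 0; 0 0 -80 0; 0 0 -105 0; 0 0 -110 0'
```

```text
position: [0.4783, -0.0586, 0.1575]
position: [0.49, 0.1831, 0.1589]
clock: 40.62
position: [0.4892, 0.1826, 0.0483]
tool_rot: [[0.029, -0.999, 0.029], [0.014, 0.03, 0.999], [-0.999, -0.029, 0.014]]
force: [-0.3, -0.2, -1.2]
gripper_width: 0.505
```

```bash
python3 -m pendant '0 0 -8 0; 0 0 -15 0; 0 0 -20 0; 0 0 -23 0; 0 0 -23 0'|sed -n '2p;4p'; python3 -m pendant '0 0 0 0; 0 0 0 0; 0 0 0 0; 0 0 0 0' 0.34|sed -n '2p;4p'; python3 -m pendant '0 0 20 0; 0 0 60 0; 0 0 110 0; 0 0 150 0'|sed -n 2p;python3 -m pendant '-2 -50 0 0; -4 -100 0 0; -6 -150 0 0; -8 -200 0 0; -10 -250 0 0'|sed -n 2p;python3 -m pendant '-2 -50 0 0; -4 -100 0 0; -6 -150 0 0; -8 -200 0 0; -11 -258 0 0'|sed -n 2p;python3 -c "
from h import *
rings();rings(cap('scene'))"
```

```text
position: [0.4892, 0.1825, 0.0252]
force: [-0.3, 0.4, -0.4]
position: [0.4892, 0.1826, 0.0253]
force: [0.3, -0.1, -0.3]
position: [0.4894, 0.1826, 0.1774]
position: [0.4791, -0.0689, 0.1776]
position: [0.4679, -0.3284, 0.1778]
ring n 184 [174. 237.] top z 35.3 xy [489.9 181.7] D 44.4
tcp [ 467.4 -333.9  177.4] yaw -0.03 tilt [0.03  0.013] w 0.667802360304191 t 43.55
ring n 142 [278. 138.] top z 33.6 xy [491.1 177.2] D 40.1
ring n 219 [210. 220.] top z 34.5 xy [ 546.2 -152.8] D 41.9
ring n 341 [113. 266.] top z 41.8 xy [ 473.8 -385.3] D 46.5
tcp [ 467.2 -331.2  177. ] yaw -0.033 tilt [0.03  0.014] w 0.6725108683629166 t 43.6
```

Sleeve 2 stands in the tray. The box sleeve was knocked about 2 cm but is still inside the box with its top at 34. Now the last one, on pin0.

```bash
python3 -m pendant '2 -49 0 0; 2 -49 -40 0; 2 -49 -90 0; 2 -49 -115 0; 2 -49 -115 0'|sed -n 2p; python3 -m pendant '0 0 0 0'|sed -n 2p
```

```text
position: [0.4678, -0.3793, 0.06]
position: [0.4687, -0.3795, 0.0613]
```

```bash
python3 -m pendant '1 -1 -10 0; 1 -1 -20 0; 1 -1 -30 0; 1 -1 -30 0'|sed -n '2p;4p'; python3 -m pendant '0 0 0 0; 0 0 0 0; 0 0 0 0; 0 0 0 0' -1 15;  python3 -m pendant '0 0 10 0; 0 0 25 0; 0 0 50 0; 0 0 100 0; 0 0 120 0'; python3 -m pendant '0 50 0 0; 3 100 0 0; 5 150 0 0; 8 200 0 0; 10 241 0 0'|sed -n 2p; python3 -m pendant '2 48 0 0; 5 96 0 0; 8 144 0 0; 10 192 0 0; 11 235 0 0'|sed -n 2p
```

```text
position: [0.469, -0.3802, 0.0301]
force: [-1.1, 0.2, -0.8]
clock: 45.35
position: [0.4692, -0.3808, 0.0304]
tool_rot: [[0.026, -0.999, 0.033], [0.015, 0.033, 0.999], [-1.0, -0.025, 0.016]]
force: [-0.3, -4.0, -0.2]
gripper_width: 0.488
clock: 45.98
position: [0.4704, -0.3809, 0.1546]
tool_rot: [[0.03, -0.999, 0.032], [0.013, 0.033, 0.999], [-0.999, -0.03, 0.014]]
force: [-0.2, -1.2, -1.1]
gripper_width: 0.493
position: [0.4802, -0.1378, 0.1556]
position: [0.4907, 0.0993, 0.1566]
```

```bash
python3 -m pendant '0 -2 -40 0; 0 -2 -80 0; 0 -2 -105 0; 0 -2 -115 0; 0 -2 -115 0'|sed -n 2p; python3 -m pendant '0 0 -6 0; 0 0 -12 0; 0 0 -17 0; 0 0 -17 0'|sed -n '2p;4p'
```

```text
position: [0.4907, 0.0975, 0.042]
position: [0.4904, 0.0973, 0.0246]
force: [-0.5, -1.0, -1.0]
```

```bash
python3 -m pendant '0 0 -1 0; 0 0 -1 0; 0 0 -1 0; 0 0 -1 0' 0.34|sed -n '2p;4p'; python3 -m pendant '0 0 20 0; 0 0 60 0; 0 0 110 0; 0 0 150 0'|sed -n 2p;python3 -m pendant '-2 -50 0 0; -4 -100 0 0; -6 -150 0 0; -8 -200 0 0; -10 -250 0 0'|sed -n 2p;python3 -m pendant '-2 -50 0 0; -4 -100 0 0; -6 -150 0 0; -8 -210 0 0; -11 -270 0 0'|sed -n 2p;python3 -m pendant '0 0 0 0; 0 0 0 0; 0 0 0 0'|sed -n 2p;python3 - <<'E'
from h import *
c=cap('top','t9');rings(c);meas(c);rings(cap('scene','s9'))
cv2.imwrite('pics/t9c.png',cv2.resize(cv2.imread('pics/t9.png')[170:290,120:410],None,fx=2.7,fy=2.7,interpolation=2))
cv2.imwrite('pics/s9c.png',cv2.resize(cv2.imread('pics/s9.png')[80:280,120:380],None,fx=3,fy=3,interpolation=2))
E
```

```text
position: [0.4905, 0.0973, 0.0237]
force: [0.1, 0.6, 0.8]
position: [0.4907, 0.0974, 0.1758]
position: [0.4804, -0.1542, 0.1761]
position: [0.4692, -0.426, 0.1762]
position: [0.4694, -0.4249, 0.1764]
ring n 178 [295. 215.] top z 35.1 xy [ 544.1 -148. ] D 42.9
ring n 172 [205. 236.] top z 35.6 xy [491.2  96.9] D 43.5
ring n 185 [174. 238.] top z 35.3 xy [489.7 181.7] D 44.4
tcp [ 469.5 -424.8  176.5] yaw -0.028 tilt [0.033 0.015] w 0.6687536131271652 t 51.025
tray rect14 (492.6, 139.4, 254.6, 158.9, 88.86)
lip n 254 mid [568.18536 127.64889] ends 10.099678247546032 258.6924138558966 yaw -0.023344949
white 1445 [226.6 132.1] z 20.2 (778.6, 36.4, 88.0, 129.5, 4.22)
white 273 [  9.4 133.6] z 18.4 (790.1, 643.0, 88.2, 47.1, 1.41)
white 326 [333.3 142.3] z 65.6 (738.5, -254.0, 54.8, 63.2, 43.24)
white 1399 [109.9 162. ] z 62.1 (694.0, 345.0, 120.9, 82.6, 81.72)
white 204 [507.  162.1] z 1.5 (677.5, -748.3, 34.1, 79.9, 86.27)
white 213 [483.4 179.3] z 19.9 (632.2, -673.7, 131.3, 12.7, 22.91)
white 1215 [351.1 230. ] z 12.0 (506.1, -309.3, 138.9, 83.0, 2.44)
white 242 [466.3 227.2] z 592.5 (514.1, -307.5, 10.9, 61.4, 62.68)
white 193 [295.2 214.9] z 33.6 (545.3, -146.7, 43.5, 40.7, 88.85)
white 197 [204.9 236.4] z 33.9 (490.8, 98.0, 43.3, 40.3, 88.85)
white 211 [173.7 237.5] z 33.7 (489.8, 183.0, 46.0, 40.3, 88.85)
white 950 [191.3 269.5] z 12.0 (400.9, 139.9, 339.6, 19.0, 88.82)
ring n 136 [278. 137.] top z 34.0 xy [491.3 177.3] D 39.7
ring n 152 [259. 154.] top z 34.0 xy [492.4  92.4] D 40.5
ring n 225 [210. 220.] top z 34.3 xy [ 546.1 -152.9] D 42.0
tcp [ 469.7 -424.9  176.6] yaw -0.028 tilt [0.034 0.015] w 0.6683528224197226 t 51.075
```

View pics/t9c.png

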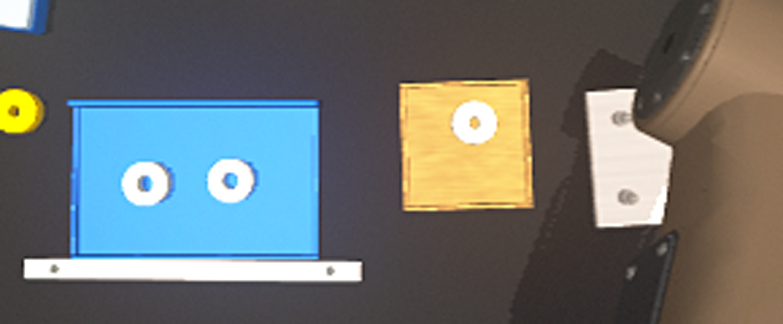

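View pics/s9c.png

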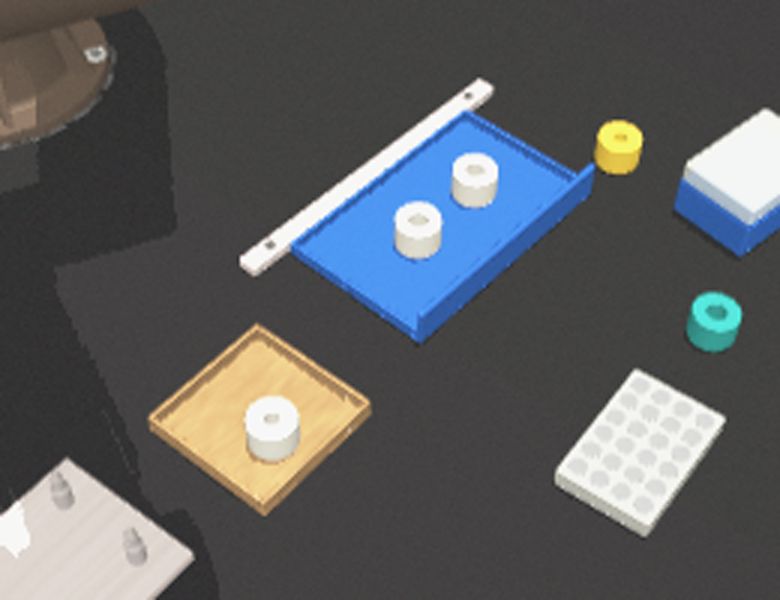

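Both views agree. The two wide sleeves stand in the tray at (147,183) and (231,180), and the narrow one stands in the box at (474,122). The tray rectangle has not moved since it was set against the stop. The robot is clear, so I'm handing in.

```bash
python3 -c "
from workcell import robot
print(robot.finish_job())"
```

```text
the job is handed in; nothing more can be done
None
```

The job is done and handed in at about 51 s on the robot's clock. I hooked the tray's far lip and dragged it flat onto the stop. I then set all three sleeves present on pins together and sorted them by where they came to rest.

- **Gauging:** two sleeves went down to the plate, with tops at about 42.5 mm. One stayed up on the step, with its top at 63 mm.
- **Sorting:** the two wide sleeves stand in the tray and the narrow one stands in the box. Their tops read 34–35 mm in both cameras, which fits standing on a 4 mm floor.
- **Tray against stop:** the tray's fitted outline did not change between the drag and the last picture. Its yaw is within about 3 mrad of the bar's, and no gap shows.

**Disagreements in the checks**
- The box sleeve was found about 2 cm from where I released it, while the robot was elsewhere. It is still upright and inside the box, so I left it there.
- The scene camera's fixes differed from the top camera's by about 5 mm (up to 9 mm on the gauge) in a steady way, so I relied on the top camera.
- The tool's tilt crept up to about 2 degrees over the run, with no visible effect on the placing.

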